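# Load the filter-holder bore with its three rings

### The arm

A 6-joint arm with a two-finger parallel gripper is mounted at the origin on the work surface. World frame = base frame: x ahead of the robot, y to its left, z up, the work surface at z = 0. Lengths are in m, angles in rad, forces in N, time in s.
With the tool pointing down it reaches from about 0.3 to 0.875 m from the base axis. Payload 6.4 kg.
Tool frame: the origin (TCP) lies between the finger pads; the fingertips stand 8 mm ahead of it and the grasp point (between the pads) lies 11 mm behind it; z points along the fingers, y is the line along which they close (so a half turn about z gives the same grasp; the last joint's range is limited). The gripper opens to 85 mm and grips with 20 to 120 N. Pads are 22 mm wide; open, the fingers measure 114 mm over their backs; the gripper's body (76 mm by 85 mm) begins 54 mm behind the grasp point. The pads swing forward as they close: fully open they stand 13 mm farther back than shut.
Start: joints at [0.896, 0.181, 1.607, -0, 1.354, -0.206], TCP at [0.26, 0.513, 0.239] pointing down, gripper open.
Joint ranges: [-2.99, 2.99], [-0.89, 2.07], [0.3, 2.58], [-1.14, 4.28], [0, 2.63], [-3.12, 3.12]. Speed limits (rad/s): [2.57, 2.57, 3.01, 3.14, 3.14, 3.14].

### API

Orientations are given as a 3x3 rotation matrix whose columns are the frame's x, y, z axes.
In Python, from station import telemetry, imaging, ticket gives the robot as it stands.
- The arm moves only by the shell command python3 -m creep 'ROWS' [FORCE]. ROWS is JSON, one flat list of numbers, 7 for each row, row after row: the turn, a rotation vector about the tool's x, y, z scaled (see below), then the shift along the tool's x, y, z scaled (see below), then the opening, from 0 (shut) to 1 (fully open). In form: [wx, wy, wz, dx, dy, dz, fingers, wx, wy, wz, dx, dy, dz, fingers, ...]. A call has 1 to 20 rows; each row shifts and turns the commanded pose from where the row before left it, along the tool's axes as they then stand; what a row does not reach is not made up. The controller multiplies each number of a shift by 2.5 cm and each number of a turn by 0.08 rad. A row lasts 1/12 s, in which the tool goes at most 41.7 mm and 7.16 degrees, less where a joint would pass 70% of its speed; a pose out of reach is approached as far as the arm can. A call with a number of a shift or a turn outside -1 to 1 is refused whole. A call with a gripper value outside its range is refused whole. The fingers move at their own pace and stop on an object; FORCE is the grip in N (left out, the last holds). Time passes only in rows, so rows that do not move let the fingers close. It gives the time, the measured TCP pose, the force, the opening and the grip force at its end, in the units of the state.
- telemetry.get_obs(): the state, without advancing time (a new reading comes with each control period).
- imaging.grab_frame(name): name is "scene" or "top" or "wrist"; returns the picture (384x512x3 uint8, blue, green, red); there is no depth.
- imaging.camera_info(name): a dict with "camera_matrix" (3x3 intrinsics, pixels), "extrinsics" (4x4, takes a point from camera to world coordinates); the wrist camera has in their place "mount" (4x4, takes a point from camera to tool coordinates, whose origin is the TCP and whose axes are the flange's). Camera axes: x right, y down, z forward; pixel columns grow to the right and rows downward; lengths in m; the calibration is good to about 2 mm. A picture is of the moment at which its call begins: read the wrist's pose just before it. camera_info takes no time and is no camera call.
- ticket.hand_in(): hands the job in; it is judged then, once.
Trained networks look in the newest picture that a camera, given by its name, has taken for a name from the list of things; names that differ only in an ending like _2 or _b are one class to them, and where a whole thing is asked for, a point or a joint stands for the part that bears it (a point fixed in the world has none). Each returns a list of dicts, best first, with "score" (0 to 1); they miss things now and then, are a little off and sometimes report something else, mostly with a low value. They report only what shows in the picture. A call takes as long as a camera call. They do not tell look-alikes from the thing itself.
- imaging.outline_of(target, camera): "pixels" (384x512 bool, what is visible of it) and "position" ([column, row] as shares, 0 to 1, of the picture: columns of its width, rows of its height, amid what is visible of it).
- imaging.mark_of(target, camera): "position" ([column, row] as shares, 0 to 1, of the picture: columns of its width, rows of its height: a listed point, or the origin of a listed thing).
The state is a dict: "time": time; "joints": joint angles; "dq": joint speeds; "joint_efforts": joint torques, N m; "tool_pos": TCP position; "ee_rot": TCP orientation; "ft_force": force on the tool from outside, world axes, zero at the start; "torque": the same for the moment, N m; "finger_gap": finger opening in m; "finger_force": force on a finger pad.
Only numpy, scipy, OpenCV 4.12 (cv2) and the standard library are available. Lean on these libraries where they do the work, as an engineer would, in place of code of your own. Each camera call takes 0.05 s, during which the arm holds its last target. There are 200 camera calls.

### The job

Load the filter holder: slide the three white rings across the deck into the round bore, the thick plain sleeve first, then the thin perforated ring, and last the wide-holed slotted ring, so that they lie level on one another and the last ends flush with the deck. Slide the rings, do not lift them off the deck, and leave the small amber jar standing where it is.

Things in the scene. Friction and masses are not known exactly. Their poses are not given: they have to be found in the camera images.
- deck: Fixed grey block, 320 mm along its x, 380 mm along its y, 48 mm high, smooth flat top; its origin is the centre of its underside, z up. The bore lies 20 mm in +x from the middle. Deck and rings are slippery plastic (friction about 0.15 on each other): a ring slid over the bore tips in and drops by its own weight; if it hangs tilted, a light press on its high side levels it.
- bore_mouth (a point): Centre of the mouth of the round bore, in the plane of the deck's top. The bore is vertical, 86 mm in diameter and 36 mm deep, with a flat floor and a square upper edge. Axes as the deck's, z up.
- sleeve_mid (a point): Goes in first. Thick plain white plastic ring: 80 mm outside diameter, 18 mm high, hole 40 mm in diameter, about 150 g. The point is its centre, on the axis, half-way up (9 mm above its underside); z is its axis. It starts lying flat on the deck with a clear straight way to the bore, at its left, right or robot side.
- support_mid (a point): Goes in second. Thin white plastic ring with a circle of small dark perforations: 80 mm outside diameter, 8 mm high, hole 32 mm in diameter, about 75 g. The point is its centre, half-way up (4 mm above its underside); z is its axis. It starts lying flat on the deck, at another side of the bore.
- clamp_mid (a point): Goes in last. Medium white plastic ring with four dark spanner slots on its top: 80 mm outside diameter, 10 mm high, hole 62 mm in diameter, about 50 g. The point is its centre, half-way up (5 mm above its underside); z is its axis. It starts lying flat on the deck, at the remaining side of the bore.
- jar_mid (a point): Small closed amber jar, 52 mm in diameter and 50 mm high, standing on the deck beyond the bore as seen from the robot; not to be disturbed. The point is its centre, half-way up.
Things that resemble listed ones, but are neither listed nor needed, are in the scene too. Leave any yellow look-alike of the part that bears support_mid alone.

How it is judged:
On the way, in this order (a step that is already met when the one before it is completed fails the run):
1. the thick sleeve lies level on the floor of the bore (centre within 5 mm of the bore's axis, height within 3 mm) (horizontal distance between sleeve_mid and bore_mouth below 0.005 m and z of sleeve_mid in the frame of bore_mouth below -0.024 m and angle between sleeve_mid's own z axis and vertical below 0.08 rad), for 0.2 s.
2. the thin perforated ring lies level on top of the sleeve in the bore (same tolerances) (horizontal distance between support_mid and bore_mouth below 0.005 m and z of support_mid in the frame of bore_mouth between -0.017 and -0.011 m and angle between support_mid's own z axis and vertical below 0.08 rad and z of sleeve_mid in the frame of bore_mouth below -0.024 m), for 0.2 s.
At the end, for the whole second after the job is handed in: The sleeve lies on the bore's floor, the thin perforated ring on it and the slotted ring on top, flush with the deck: each centred within 5 mm, at its height within 3 mm and level within 0.08 rad; the jar stands within 30 mm of where it was (all of step 2 and horizontal distance between each of sleeve_mid, clamp_mid and bore_mouth below 0.005 m and angle between each of sleeve_mid, clamp_mid's own z axis and vertical below 0.08 rad and z of clamp_mid in the frame of bore_mouth between -0.008 and -0.002 m and distance of jar_mid from where it was at the start of the episode below 0.03 m and angle between jar_mid's own z axis and vertical below 0.3 rad); the robot touches nothing.
It fails at once if a ring is lifted off the deck (its centre more than 35 mm above the deck's top) (z of any of sleeve_mid, support_mid, clamp_mid in the frame of bore_mouth above 0.035 m).
It fails at once if the jar is pushed more than 30 mm away or knocked over (distance of jar_mid from where it was at the start of the episode above 0.03 m or angle between jar_mid's own z axis and vertical above 0.3 rad).
It also fails if it takes over 48 s, if anything falls off the work surface, if the arm or the gripper's body presses on something with over 40 N, if the wrist force passes 120 N, or if a joint passes its speed limit or range.

## Working session

There is one attempt and no reset: what is moved stays moved. The work goes in short steps, Python scripts to look and compute and a shell command to move; the robot and the scene stay as the last step left them, time stands still between calls to the robot, and variables do not carry over. Pictures are saved under pics/ and viewed, at most 10 in all, crops included, and the job is handed in when it is done.

```bash
mkdir -p pics; ls; cat > h.py <<'E'
import numpy as np,cv2
from station import telemetry,imaging,ticket
def ray(cam,uv,z):
    c=imaging.camera_info(cam);K=np.array(c["camera_matrix"])
    if cam=="wrist":
        o=telemetry.get_obs();T=np.eye(4);T[:3,:3]=o["ee_rot"];T[:3,3]=o["tool_pos"];T=T@np.array(c["mount"])
    else: T=np.array(c["extrinsics"])
    d=T[:3,:3]@np.linalg.solve(K,[uv[0],uv[1],1.]);p=T[:3,3]
    return p+d*(z-p[2])/d[2]
E
python3 - <<'E'
from h import *
o=telemetry.get_obs();print(o["time"],o["tool_pos"],np.round(o["ee_rot"],3).tolist(),o["finger_gap"])
im=imaging.grab_frame("top");cv2.imwrite("pics/top1.png",im)
Z=dict(deck=0,bore_mouth=.048,sleeve_mid=.057,support_mid=.052,clamp_mid=.053,jar_mid=.073)
for n,z in Z.items():
    for r in imaging.mark_of(n,"top")[:4]:
        uv=np.array(r["position"])*[512,384];print(n,round(r["score"],2),uv.round(),ray("top",uv,z).round(4))
im=imaging.grab_frame("scene");cv2.imwrite("pics/scene1.png",im)
E
```

```text
pics
0.0 [0.25941716 0.51254788 0.23839082] [[-0.892, 0.452, -0.001], [0.452, 0.892, -0.001], [0.0, -0.002, -1.0]] 0.08546574707722841
deck 0.91 [248. 207.] [ 0.5587 -0.0282  0.    ]
bore_mouth 0.96 [242. 195.] [ 0.5795 -0.0176  0.048 ]
sleeve_mid 0.93 [266. 253.] [ 0.4667 -0.0673  0.057 ]
support_mid 0.8 [309. 187.] [ 0.5962 -0.1498  0.052 ]
support_mid 0.77 [389. 261.] [ 0.4557 -0.3045  0.052 ]
support_mid 0.7 [401. 195.] [ 0.5824 -0.3291  0.052 ]
clamp_mid 0.89 [184. 220.] [0.5273 0.0942 0.053 ]
jar_mid 0.63 [235. 142.] [ 0.6806 -0.0052  0.073 ]
```

View pics/top1.png

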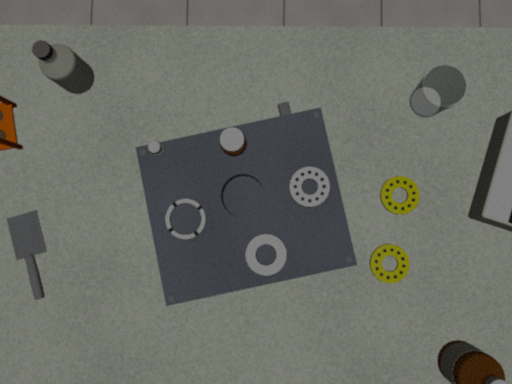

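View pics/scene1.png

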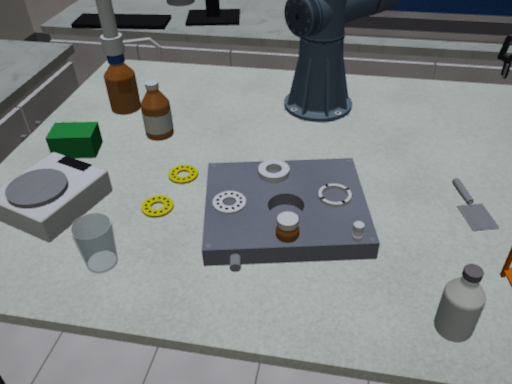

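The top view shows the deck centred near (248,207) and the bore at (242,195). The jar is at (232,140), with a small white cap at (154,147) that isn't needed.

Candidates for each ring:
- **Perforated ring:** the white one at (309,187). The yellow ones at (389,261) and (401,195) are decoys.
- **Sleeve:** the plain thick ring at (266,253).
- **Clamp:** the slotted ring at (184,220).

I'll check these in one close crop and work out the first approach.

```bash
cat >> h.py <<'E'
def goto(pos,yaw):
    "turn about tool z first, then shift along the turned axes; yaw = world angle of tool x"
    o=telemetry.get_obs();R=np.array(o["ee_rot"]);y0=np.arctan2(R[1,0],R[0,0])
    w=(yaw-y0+np.pi)%(2*np.pi)-np.pi
    c,s=np.cos(w),np.sin(w);R2=np.array([[c,-s,0],[s,c,0],[0,0,1]])@R
    d=R2.T@(np.array(pos)-o["tool_pos"])
    print("t",o["time"],"turn units",round(-w/.08,2),"shift units",(d/.025).round(2))
E
python3 - <<'E'
from h import *
im=cv2.imread("pics/top1.png")
cv2.imwrite("pics/crop1.png",cv2.resize(im[120:300,130:430],None,fx=2.6,fy=2.6,interpolation=cv2.INTER_CUBIC))
for n,z in dict(bore_mouth=.048,sleeve_mid=.057,support_mid=.052,clamp_mid=.053,jar_mid=.073).items():
    for r in imaging.mark_of(n,"scene")[:3]:
        uv=np.array(r["position"])*[512,384];print(n,round(r["score"],2),uv.round(),ray("scene",uv,z).round(4))
b=np.array([.5795,-.0176]);s=np.array([.4667,-.0673]);u=(b-s)/np.linalg.norm(b-s);p=s-.065*u
print(p,np.arctan2(u[1],u[0]));goto([*p,.15],np.arctan2(u[1],u[0])+np.pi)
print(imaging.camera_info("wrist")["mount"])
E
```

```text
bore_mouth 0.73 [284. 206.] [ 0.5875 -0.023   0.048 ]
bore_mouth 0.38 [289. 226.] [ 0.6534 -0.002   0.048 ]
sleeve_mid 0.63 [277. 171.] [ 0.464  -0.0599  0.057 ]
support_mid 0.7 [157. 206.] [ 0.6391 -0.3151  0.052 ]
support_mid 0.67 [232. 200.] [ 0.5912 -0.1452  0.052 ]
support_mid 0.58 [183. 175.] [ 0.5146 -0.2908  0.052 ]
clamp_mid 0.91 [332. 194.] [0.53   0.0841 0.053 ]
jar_mid 0.68 [287. 223.] [ 0.6729 -0.0035  0.073 ]
[ 0.40721775 -0.09350805] 0.4150118200374597
t 0.65 turn units -11.05 shift units [  4.38 -24.58   3.57]
[[-2.81000784e-05 -9.63693653e-01 -2.67010379e-01  6.73652319e-02]
 [ 9.99999957e-01  5.04171185e-05 -2.87205069e-04 -3.12561159e-04]
 [ 2.90239596e-04 -2.67010376e-01  9.63693611e-01 -1.34344336e-01]
 [ 0.00000000e+00  0.00000000e+00  0.00000000e+00  1.00000000e+00]]
```

View pics/crop1.png

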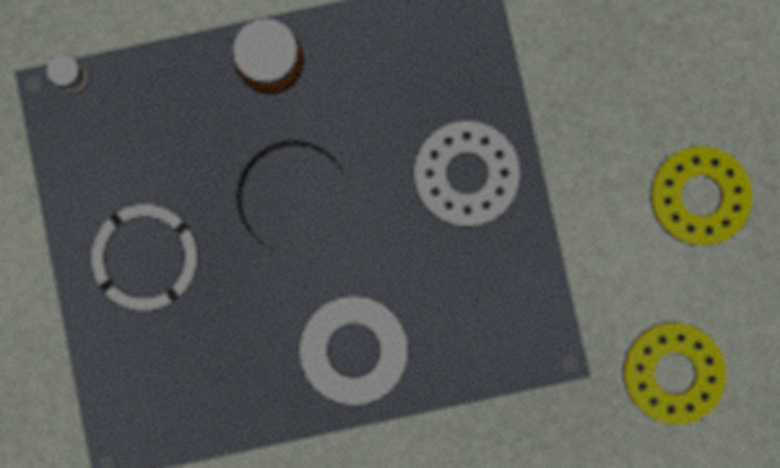

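The crop confirms it. At crop pixels, the sleeve is plain and thick at (353,350), the support is white and perforated at (467,173), and the clamp has four slots at (144,257). The yellow rings are outside the deck. I'll set the fingers partly open as a cradle and push each ring from behind.

```bash
python3 -m creep '[0,0,-1,0,0,0,0.7,0,0,-1,0,0,0,0.7,0,0,-1,0,0,0,0.7,0,0,-1,0,0,0,0.7,0,0,-1,0,0,0,0.7,0,0,-1,0,0,0,0.7,0,0,-1,0,0,0,0.7,0,0,-1,0,0,0,0.7,0,0,-1,0,0,0,0.7,0,0,-1,0,0,0,0.7,0,0,-1,0,0,0,0.7]' && python3 -m creep '[0,0,0,0.2,-1,0,0.7,0,0,0,0.2,-1,0,0.7,0,0,0,0.2,-1,0,0.7,0,0,0,0.2,-1,0,0.7,0,0,0,0.2,-1,0,0.7,0,0,0,0.2,-1,0,0.7,0,0,0,0.2,-1,0,0.7,0,0,0,0.2,-1,0,0.7,0,0,0,0.2,-1,0,0.7,0,0,0,0.2,-1,0,0.7,0,0,0,0.2,-1,0,0.7,0,0,0,0.2,-1,0,0.7,0,0,0,0.2,-1,0,0.7,0,0,0,0.2,-1,0,0.7,0,0,0,0.2,-1,0,0.7,0,0,0,0.2,-1,0,0.7,0,0,0,0.2,-1,0,0.7,0,0,0,0.2,-1,0,0.7,0,0,0,0.2,-1,0,0.7,0,0,0,0.2,-1,0,0.7]'
cat > look.py <<'E'
from h import *
import sys
im=imaging.grab_frame("wrist");cv2.imwrite("pics/"+sys.argv[1]+".png",im)
for n,z in dict(bore_mouth=.048,sleeve_mid=.057,support_mid=.052,clamp_mid=.053,jar_mid=.073).items():
    for r in imaging.mark_of(n,"wrist")[:2]:
        uv=np.array(r["position"])*[512,384];print(n,round(r["score"],2),uv.round(),ray("wrist",uv,z).round(4))
E
python3 look.py w1
python3 -c "
from h import *
goto([.4072,-.0935,.15],.415+np.pi)"
```

```text
time: 1.57
tool_pos: [0.2598, 0.513, 0.2393]
ee_rot: [[-0.915, -0.403, 0.0], [-0.403, 0.915, 0.0], [-0.0, 0.0, -1.0]]
ft_force: [1.3, 0.1, 0.3]
finger_gap: 0.0593
finger_force: 0.0
time: 3.23
tool_pos: [0.3681, 0.0134, 0.2396]
ee_rot: [[-0.917, -0.4, 0.001], [-0.4, 0.917, -0.0], [-0.001, -0.001, -1.0]]
ft_force: [0.3, 0.3, 0.3]
finger_gap: 0.0598
finger_force: 0.0
sleeve_mid 0.83 [150. 221.] [ 0.4628 -0.0721  0.057 ]
support_mid 0.87 [ 47. 293.] [ 0.599 -0.155  0.052]
t 3.5333 turn units -0.04 shift units [ 0.31 -4.62  3.57]
```

View pics/w1.png

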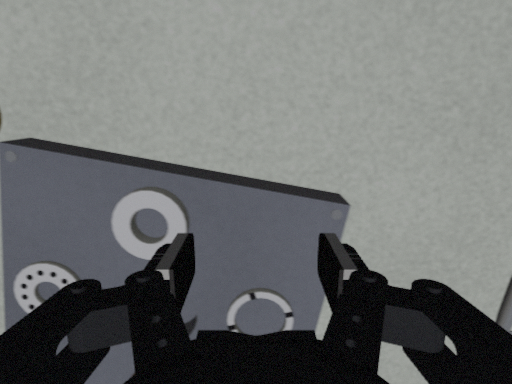

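The wrist view shows the sleeve at (150,221), the support at (47,293) and the clamp at (260,315). The gripper hides the bore. I'll refine the bore from the deck outline in the top image and measure again at rest.

```bash
python3 -m creep '[0,0,0,0.1,-1,0.5,0.7,0,0,0,0.1,-1,0.5,0.7,0,0,0,0.1,-1,0.5,0.7,0,0,0,0,-1,0.5,0.7,0,0,0,0,-0.6,0.5,0.7,0,0,0,0,0,0,0.7,0,0,0,0,0,0,0.7]'
python3 look.py w2
python3 - <<'E'
from h import *
im=imaging.grab_frame("top")
for n,z in dict(bore_mouth=.048,sleeve_mid=.057,support_mid=.052,clamp_mid=.053,jar_mid=.073).items():
    for r in imaging.mark_of(n,"top")[:3]:
        uv=np.array(r["position"])*[512,384];print(n,round(r["score"],2),uv.round(),ray("top",uv,z).round(4))
# deck top from its corners in first picture (dark region, HSV)
g=cv2.imread("pics/top1.png").astype(int)
m=((g.sum(2)<260)&(g[...,0]-g[...,1]>3)).astype(np.uint8)
m=cv2.morphologyEx(m,cv2.MORPH_OPEN,np.ones((5,5)));n,l,s,c=cv2.connectedComponentsWithStats(m)
k=1+s[1:,4].argmax();cn=max(cv2.findContours((l==k).astype(np.uint8),0,1)[0],key=cv2.contourArea)
q=cv2.approxPolyDP(cv2.convexHull(cn),12,True)[:,0];print(q.tolist())
P=np.array([ray("top",v,.048)[:2] for v in q]);print(P.round(4).tolist())
r=cv2.minAreaRect((P*1000).astype(np.float32));print(r)
print(imaging.camera_info("top")["extrinsics"])
E
```

```text
time: 4.12
tool_pos: [0.4066, -0.0927, 0.1761]
ee_rot: [[-0.917, -0.4, -0.002], [-0.4, 0.917, 0.002], [0.001, 0.002, -1.0]]
ft_force: [-0.2, 0.3, 0.4]
finger_gap: 0.0597
finger_force: 0.0
sleeve_mid 0.66 [252. 257.] [ 0.4669 -0.0705  0.057 ]
support_mid 0.74 [ 24. 120.] [ 0.4319 -0.2893  0.052 ]
support_mid 0.67 [119. 336.] [ 0.6024 -0.1565  0.052 ]
bore_mouth 0.6 [242. 197.] [ 0.5742 -0.0181  0.048 ]
sleeve_mid 0.84 [266. 254.] [ 0.4644 -0.0672  0.057 ]
sleeve_mid 0.36 [187. 220.] [0.5285 0.0874 0.057 ]
support_mid 0.74 [399. 194.] [ 0.5839 -0.3261  0.052 ]
support_mid 0.59 [389. 262.] [ 0.4528 -0.3048  0.052 ]
support_mid 0.58 [310. 189.] [ 0.5926 -0.1511  0.052 ]
clamp_mid 0.59 [186. 220.] [0.5289 0.0911 0.053 ]
jar_mid 0.91 [235. 142.] [ 0.6811 -0.0038  0.073 ]
[[156, 239], [208, 267], [208, 295], [170, 287]]
[[0.4901, 0.1494], [0.4373, 0.0455], [0.3835, 0.0441], [0.3975, 0.1188]]
((427.2562255859375, 101.59346008300781), (142.1834716796875, 68.68803405761719), 63.08258819580078)
[[ 0.01495257 -0.99644166  0.08294846  0.51338807]
 [-0.99965183 -0.0130938   0.02290767 -0.08007063]
 [-0.02174005 -0.08326211 -0.99629052  0.93647471]
 [ 0.          0.          0.          1.        ]]
```

```bash
python3 - <<'E'
from h import *
im=imaging.grab_frame("top")
m=imaging.outline_of("deck","top")[0]["pixels"].astype(np.uint8)
c=np.vstack(cv2.findContours(m,0,1)[0])[:,0]
P=np.array([ray("top",v,.048)[:2] for v in c])
r=cv2.minAreaRect((P*1000).astype(np.float32));print(r);B=cv2.boxPoints(r);print(B.round(1).tolist())
m=imaging.outline_of("bore_mouth","top");print(len(m))
# hand-read corners
Q=np.array([ray("top",v,.048)[:2] for v in [(137,147),(320,108),(356,265),(166,304)]]);ce=Q.mean(0)
d=(Q[0]+Q[1]-Q[2]-Q[3]);d/=np.linalg.norm(d);print(ce,d,ce+.02*d)
E
```

```text
((571.0477294921875, -19.324676513671875), (343.611572265625, 381.80279541015625), 13.164037704467773)
[[360.29998779296875, 127.4000015258789], [447.20001220703125, -244.3000030517578], [781.7999877929688, -166.10000610351562], [694.9000244140625, 205.6999969482422]]
1
[ 0.55978794 -0.02350483] [0.97540559 0.22041764] [ 0.57929605 -0.01909648]
```

```bash
python3 -m creep '[0,0,0,0,0,1,0.7,0,0,0,0,0,1,0.7,0,0,0,0,0,1,0.7,0,0,0,0,0,1,0.7,0,0,0,0,0,0.56,0.7,0,0,0,0,0,0,0.7,0,0,0,0,0,0,0.7]'; for i in 1 ; do python3 -m creep '[0,0,0,0,0,0.08,0.7,0,0,0,0,0,0,0.7]';python3 -m creep '[0,0,0,0,0,0.08,0.7,0,0,0,0,0,0,0.7]'; done
```

```text
time: 5.45
tool_pos: [0.4066, -0.0935, 0.0624]
ee_rot: [[-0.917, -0.4, -0.002], [-0.4, 0.917, 0.001], [0.001, 0.002, -1.0]]
ft_force: [0.1, -0.1, 0.5]
finger_gap: 0.0599
finger_force: 0.0
time: 5.62
tool_pos: [0.408, -0.0942, 0.0618]
ee_rot: [[-0.917, -0.4, 0.002], [-0.4, 0.917, -0.001], [-0.001, -0.002, -1.0]]
ft_force: [-0.5, -0.0, -0.6]
finger_gap: 0.0602
finger_force: 0.0
time: 5.78
tool_pos: [0.4075, -0.094, 0.0594]
ee_rot: [[-0.917, -0.4, 0.001], [-0.4, 0.917, -0.001], [-0.001, -0.001, -1.0]]
ft_force: [-0.3, -0.2, 0.2]
finger_gap: 0.0599
finger_force: 0.0
```

```bash
python3 -m creep '[0,0,0,0,0,0.08,0.7,0,0,0,0,0,0.08,0.7,0,0,0,0,0,0,0.7]'; python3 -m creep '[0,0,0,-0.4,0,0,0.7,0,0,0,-0.4,0,0,0.7,0,0,0,-0.4,0,0,0.7,0,0,0,-0.4,0,0,0.7,0,0,0,-0.4,0,0,0.7,0,0,0,-0.4,0,0,0.7,0,0,0,-0.4,0,0,0.7,0,0,0,-0.4,0,0,0.7,0,0,0,-0.4,0,0,0.7,0,0,0,-0.3,0,0,0.7,0,0,0,-0.3,0,0,0.7,0,0,0,-0.3,0,0,0.7,0,0,0,-0.2,0,0,0.7,0,0,0,0,0,0,0.7]'
python3 -c "
from h import *
im=imaging.grab_frame('top')[120:300,130:370];im2=imaging.grab_frame('scene')[150:270,190:390]
a=cv2.resize(im,(400,300));b=cv2.resize(im2,(400,240));b=cv2.copyMakeBorder(b,0,60,0,0,0)
cv2.imwrite('pics/p1.png',np.hstack([a,b]))"
```

```text
time: 6.03
tool_pos: [0.4069, -0.0936, 0.0545]
ee_rot: [[-0.917, -0.4, -0.0], [-0.4, 0.917, 0.0], [0.0, 0.0, -1.0]]
ft_force: [0.3, 0.0, 0.0]
finger_gap: 0.0598
finger_force: 0.0
time: 7.2
tool_pos: [0.5157, -0.0465, 0.0549]
ee_rot: [[-0.917, -0.4, 0.001], [-0.4, 0.917, -0.0], [-0.001, -0.0, -1.0]]
ft_force: [-0.3, 0.0, 0.2]
finger_gap: 0.0597
finger_force: 0.0
```

View pics/p1.png

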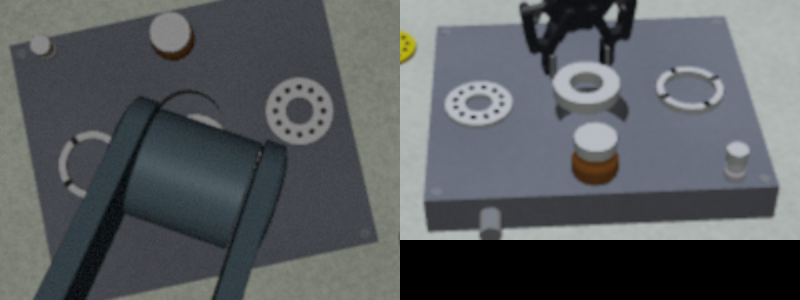

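The sleeve is being pushed correctly and now overhangs the bore, at (587,85) in the scene half. I'll keep pushing.

```bash
python3 -m creep '[0,0,0,-0.25,0,0,0.7,0,0,0,-0.25,0,0,0.7,0,0,0,-0.25,0,0,0.7,0,0,0,-0.2,0,0,0.7,0,0,0,-0.15,0,0,0.7,0,0,0,0,0,0,0.7,0,0,0,0,0,0,0.7]'
python3 -c "
from h import *
im=imaging.grab_frame('scene')
for r in imaging.mark_of('sleeve_mid','scene')[:1]: print(r)
cv2.imwrite('pics/p2.png',cv2.resize(im[150:260,210:380],None,fx=3,fy=3))"
```

```text
time: 7.88
tool_pos: [0.5401, -0.0356, 0.0547]
ee_rot: [[-0.916, -0.4, -0.0], [-0.4, 0.916, 0.0], [0.0, 0.0, -1.0]]
ft_force: [0.2, -0.5, -0.0]
finger_gap: 0.0596
finger_force: 0.0
{'position': [0.5635, 0.5427], 'score': 0.68}
```

View pics/p2.png

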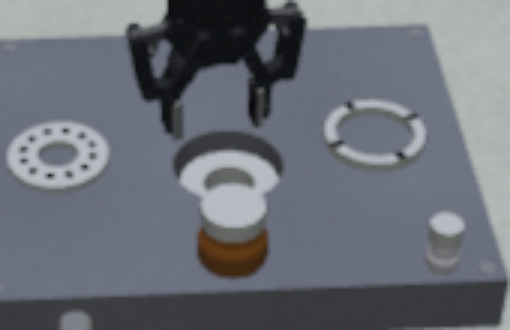

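The sleeve lies level in the bore, seen at (228,175) of the crop with its hole visible. I'll rise, then turn for the perforated ring.

```bash
python3 -m creep '[0,0,0,0,0,-1,0.7,0,0,0,0,0,-1,0.7,0,0,0,0,0,-1,0.7,0,0,0,0,0,-1,0.7,0,0,0,0,0,-1,0.7,0,0,0,0,0,0,0.7]'
python3 -c "
from h import *
print(np.round(telemetry.get_obs()['joints'],2))
goto([.6054,-.221,.15],1.705)"
```

```text
time: 8.48
tool_pos: [0.5429, -0.0367, 0.1854]
ee_rot: [[-0.917, -0.4, 0.009], [-0.4, 0.917, -0.003], [-0.007, -0.006, -1.0]]
ft_force: [1.3, 0.1, 0.8]
finger_gap: 0.0596
finger_force: 0.0
[-0.29  0.16  1.74 -0.    1.23 -2.27]
t 8.4833 turn units 23.1 shift units [-7.63  1.5   1.46]
```

```bash
python3 -m creep '[0,0,1,0,0,0,0.7,0,0,1,0,0,0,0.7,0,0,1,0,0,0,0.7,0,0,1,0,0,0,0.7,0,0,1,0,0,0,0.7,0,0,1,0,0,0,0.7,0,0,1,0,0,0,0.7,0,0,1,0,0,0,0.7,0,0,1,0,0,0,0.7,0,0,1,0,0,0,0.7,0,0,1,0,0,0,0.7,0,0,1,0,0,0,0.7,0,0,1,0,0,0,0.7,0,0,1,0,0,0,0.7,0,0,1,0,0,0,0.7,0,0,1,0,0,0,0.7,0,0,1,0,0,0,0.7,0,0,1,0,0,0,0.7]' && python3 -m creep '[0,0,1,0,0,0,0.7,0,0,1,0,0,0,0.7,0,0,1,0,0,0,0.7,0,0,1,0,0,0,0.7,0,0,1,0,0,0,0.7,0,0,0,-1,0.2,0,0.7,0,0,0,-1,0.2,0,0.7,0,0,0,-1,0.2,0,0.7,0,0,0,-1,0.2,0,0.7,0,0,0,-1,0.2,0,0.7,0,0,0,-1,0.2,0,0.7,0,0,0,-1,0.2,0,0.7,0,0,0,-0.6,0.1,0,0.7,0,0,0,0,0,0,0.7,0,0,0,0,0,0,0.7]'
python3 look.py w3
python3 -c "
from h import *
goto([.6054,-.221,.06],1.705)"
```

```text
time: 9.98
tool_pos: [0.5395, -0.0358, 0.1791]
ee_rot: [[-0.512, 0.859, -0.001], [0.859, 0.512, 0.0], [0.001, -0.001, -1.0]]
ft_force: [-0.2, 0.3, 0.1]
finger_gap: 0.0598
finger_force: 0.0
time: 11.23
tool_pos: [0.6034, -0.2189, 0.1788]
ee_rot: [[-0.14, 0.99, -0.001], [0.99, 0.14, 0.001], [0.001, -0.001, -1.0]]
ft_force: [-1.2, -0.4, -1.2]
finger_gap: 0.06
finger_force: 0.0
support_mid 0.7 [100. 246.] [ 0.4699 -0.2938  0.052 ]
support_mid 0.6 [226. 284.] [ 0.5889 -0.3163  0.052 ]
t 11.5333 turn units 0.11 shift units [-0.15  0.04  4.8 ]
```

View pics/w3.png

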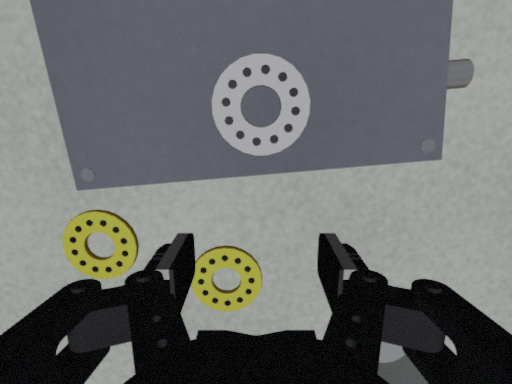

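The white ring is centred at (261,104) and the deck edge is at about row 175. Both network hits are the yellow rings on the table, at (100,246) and (226,284). I'll use the white ring's own pixels.

```bash
python3 - <<'E'
from h import *
o=telemetry.get_obs();print(o["tool_pos"])
im=cv2.imread("pics/w3.png");g=cv2.inRange(im,(140,140,140),(255,255,255));g[190:]=0;g[:,:190]=0;g[:,330:]=0
g=cv2.morphologyEx(g,cv2.MORPH_OPEN,np.ones((3,3)));n,l,s,c=cv2.connectedComponentsWithStats(g);k=1+s[1:,4].argmax()
cn=max(cv2.findContours((l==k).astype(np.uint8),0,1)[0],key=cv2.contourArea);e=cv2.fitEllipse(cn);print(e)
s=ray("wrist",e[0],.056)[:2];print(s,ray("wrist",(256,173),.048))
b=np.array([.578,-.0185]);u=(b-s)/np.linalg.norm(b-s);a=np.arctan2(u[1],u[0]);print(a,np.linalg.norm(b-s))
goto([*(s-.06*u),.06],a)
E
```

```text
[ 0.60389045 -0.21747737  0.17988944]
((260.34063720703125, 104.0915298461914), (97.17868041992188, 100.96788787841797), 3.938016653060913)
[ 0.59756363 -0.14888187] [ 0.60240512 -0.20675403  0.048     ]
1.7197339344854685 0.13184144842201156
t 11.5333 turn units -0.07 shift units [0.35 0.16 4.8 ]
```

```bash
python3 -m creep '[0,0,0,0.2,0.1,1,0.7,0,0,0,0.2,0.06,1,0.7,0,0,0,0.1,0,1,0.7,0,0,0,0,0,1,0.7,0,0,0,0,0,0.8,0.7,0,0,0,0,0,0.2,0.7,0,0,0,0,0,0,0.7,0,0,0,0,0,0,0.7]'; python3 -m creep '[0,0,0,0,0,0.08,0.7,0,0,0,0,0,0,0.7]';python3 -m creep '[0,0,0,0,0,0.08,0.7,0,0,0,0,0,0,0.7]'
```

```text
time: 12.2
tool_pos: [0.6068, -0.2056, 0.0558]
ee_rot: [[-0.142, 0.99, 0.001], [0.99, 0.142, -0.001], [-0.001, 0.001, -1.0]]
ft_force: [-0.6, -0.1, 0.8]
finger_gap: 0.0601
finger_force: 0.0
time: 12.37
tool_pos: [0.6071, -0.2061, 0.0543]
ee_rot: [[-0.142, 0.99, 0.002], [0.99, 0.142, -0.001], [-0.002, 0.002, -1.0]]
ft_force: [0.0, -0.1, -0.5]
finger_gap: 0.0598
finger_force: 0.0
time: 12.53
tool_pos: [0.6064, -0.2058, 0.0513]
ee_rot: [[-0.141, 0.99, 0.001], [0.99, 0.141, -0.0], [-0.001, 0.001, -1.0]]
ft_force: [-0.5, -1.1, -0.6]
finger_gap: 0.0597
finger_force: 0.0
```

```bash
python3 -m creep '[0,0,0,0,0,0.05,0.7,0,0,0,0,0,0,0.7]';python3 -m creep '[0,0,0,0,0,0.04,0.7,0,0,0,0,0,0,0.7]'
```

```text
time: 12.7
tool_pos: [0.6066, -0.2059, 0.051]
ee_rot: [[-0.142, 0.99, 0.001], [0.99, 0.142, -0.001], [-0.001, 0.001, -1.0]]
ft_force: [-2.6, 1.2, 7.6]
finger_gap: 0.0597
finger_force: 4.0
time: 12.87
tool_pos: [0.6069, -0.206, 0.0509]
ee_rot: [[-0.142, 0.99, 0.001], [0.99, 0.142, -0.001], [-0.001, 0.001, -1.0]]
ft_force: [-4.2, 2.2, 14.5]
finger_gap: 0.0598
finger_force: 7.0
```

Contact is at TCP z 0.051, so the tips are 3 mm ahead of the TCP at this opening. I'll raise 4 mm and push.

```bash
python3 -m creep '[0,0,0,0,0,-0.16,0.7,0,0,0,0,0,0,0.7,0,0,0,0.3,0,0,0.7,0,0,0,0.4,0,0,0.7,0,0,0,0.4,0,0,0.7,0,0,0,0.4,0,0,0.7,0,0,0,0.4,0,0,0.7,0,0,0,0.4,0,0,0.7,0,0,0,0.4,0,0,0.7,0,0,0,0.4,0,0,0.7,0,0,0,0.4,-0.02,0,0.7,0,0,0,0.4,-0.02,0,0.7,0,0,0,0.3,-0.02,0,0.7,0,0,0,0.25,0,0,0.7,0,0,0,0.25,0,0,0.7,0,0,0,0.25,0,0,0.7,0,0,0,0.25,0,0,0.7,0,0,0,0.25,0,0,0.7,0,0,0,0,0,0,0.7]'
python3 look.py w4
```

```text
time: 14.45
tool_pos: [0.5851, -0.0698, 0.0524]
ee_rot: [[-0.142, 0.99, -0.0], [0.99, 0.142, 0.0], [0.001, -0.0, -1.0]]
ft_force: [-0.4, -0.9, -0.4]
finger_gap: 0.0595
finger_force: 0.0
bore_mouth 0.81 [261. 141.] [ 0.5801 -0.0187  0.048 ]
```

View pics/w4.png

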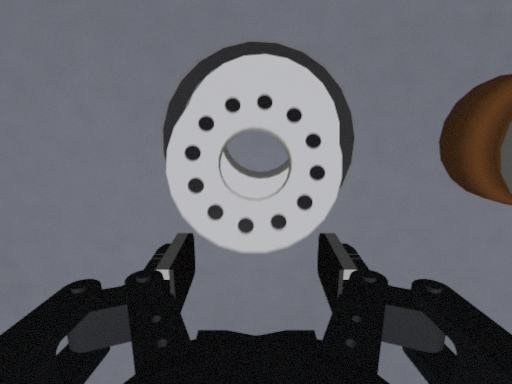

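The perforated ring, centred at (255,155), is about 8–10 mm short of the bore at (259,130). Its lateral alignment is good. I'll push a little more.

```bash
python3 -m creep '[0,0,0,0.15,0.03,0,0.7,0,0,0,0.15,0.03,0,0.7,0,0,0,0.12,0,0,0.7,0,0,0,0,0,0,0.7,0,0,0,0,0,0,0.7]'
python3 look.py w5
```

```text
time: 15.17
tool_pos: [0.5854, -0.06, 0.0525]
ee_rot: [[-0.142, 0.99, -0.0], [0.99, 0.142, 0.0], [0.0, -0.0, -1.0]]
ft_force: [0.2, 1.2, -0.5]
finger_gap: 0.0598
finger_force: 0.0
bore_mouth 0.75 [253. 166.] [ 0.5785 -0.0199  0.048 ]
```

View pics/w5.png

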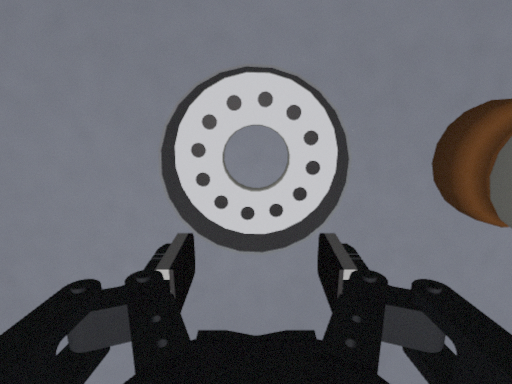

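The perforated ring lies level in the bore, with its disc and hole concentric around (256,155). The bore is at about (0.579,-0.019). Next is the clamp, pushed along tool -x so that only a small turn is needed.

```bash
python3 -m creep '[0,0,0,-0.2,0,-1,0.7,0,0,0,0,0,-1,0.7,0,0,0,0,0,-1,0.7,0,0,0,0,0,-1,0.7,0,0,0,0,0,-1,0.7,0,0,0,0,0,0,0.7]'
python3 -c "
from h import *
goto([.501,.151,.176],2.0)"
```

```text
time: 15.97
tool_pos: [0.5893, -0.0663, 0.1837]
ee_rot: [[-0.141, 0.99, 0.009], [0.99, 0.142, -0.003], [-0.004, 0.009, -1.0]]
ft_force: [1.1, -0.5, 1.3]
finger_gap: 0.0596
finger_force: 0.0
t 15.9667 turn units -3.59 shift units [9.38 0.4  0.27]
```

```bash
python3 -m creep '[0,0,-0.9,0,0,0,0.7,0,0,-0.9,0,0,0,0.7,0,0,-0.9,0,0,0,0.7,0,0,-0.9,0,0,0,0.7,0,0,0,1,0,0,0.7,0,0,0,1,0,0,0.7,0,0,0,1,0,0,0.7,0,0,0,1,0,0,0.7,0,0,0,1,0.1,0,0.7,0,0,0,1,0.1,0,0.7,0,0,0,1,0.1,0,0.7,0,0,0,1,0.1,0,0.7,0,0,0,1,0,0,0.7,0,0,0,0.4,0,0,0.7,0,0,0,0,0,0,0.7,0,0,0,0,0,0,0.7,0,0,0,0,0,0,0.7]'
python3 look.py w6
python3 - <<'E'
from h import *
o=telemetry.get_obs();print(o["tool_pos"])
r=imaging.mark_of("clamp_mid","wrist")
im=imaging.grab_frame("top")
for r in imaging.mark_of("clamp_mid","top")[:1]: print(ray("top",np.array(r["position"])*[512,384],.053))
goto([.501,.151,.055],2.0)
E
```

```text
time: 17.38
tool_pos: [0.4978, 0.1516, 0.1775]
ee_rot: [[-0.416, 0.909, 0.0], [0.909, 0.416, -0.001], [-0.001, 0.0, -1.0]]
ft_force: [0.0, 0.8, 0.1]
finger_gap: 0.0598
finger_force: 0.0
[0.49756316 0.15181234 0.17749062]
[0.53443561 0.08814193 0.053     ]
t 17.8333 turn units 0.0 shift units [-0.11  0.11  4.9 ]
```

View pics/w6.png

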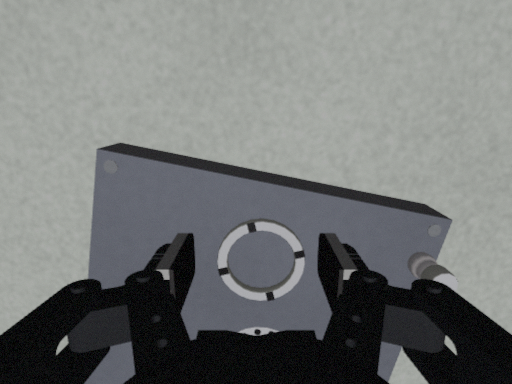

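The clamp is centred at (262,260) between the fingers, and the bore with the perforated ring is at about (257,330). I'll compute the line.

```bash
python3 - <<'E'
from h import *
o=telemetry.get_obs();R=np.array(o["ee_rot"]);p=np.array(o["tool_pos"])
s=ray("wrist",(262,260),.058);b=np.array([.579,-.019,.048])
for n,q in (("ring",s),("bore",b),("edgeL",ray("wrist",(170,162),.048)),("edgeR",ray("wrist",(340,192),.048))): print(n,q.round(4),(R.T@(q-p)).round(4))
E
```

```text
ring [0.53   0.0938 0.058 ] [-0.0668  0.0054  0.1195]
bore [ 0.579 -0.019  0.048] [-0.1897  0.0029  0.1295]
edgeL [0.4214 0.1405 0.048 ] [ 0.021  -0.0739  0.1295]
edgeR [0.5671 0.1778 0.048 ] [-0.0058  0.0741  0.1295]
```

```bash
python3 -m creep '[0,0,0,-0.1,0.08,1,0.7,0,0,0,-0.1,0.08,1,0.7,0,0,0,-0.1,0,1,0.7,0,0,0,0,0,1,0.7,0,0,0,0,0,0.7,0.7,0,0,0,0,0,0.26,0.7,0,0,0,0,0,0,0.7,0,0,0,0,0,0,0.7]'; python3 -m creep '[0,0,0,-0.3,0,0,0.7,0,0,0,-0.4,0,0,0.7,0,0,0,-0.4,0,0,0.7,0,0,0,-0.4,0,0,0.7,0,0,0,-0.4,0,0,0.7,0,0,0,-0.4,0,0,0.7,0,0,0,-0.4,0,0,0.7,0,0,0,-0.4,-0.02,0,0.7,0,0,0,-0.4,-0.02,0,0.7,0,0,0,-0.3,-0.02,0,0.7,0,0,0,-0.25,0,0,0.7,0,0,0,-0.25,0,0,0.7,0,0,0,-0.25,0,0,0.7,0,0,0,-0.25,0,0,0.7,0,0,0,-0.25,0,0,0.7,0,0,0,-0.2,0,0,0.7,0,0,0,0,0,0,0.7,0,0,0,0,0,0,0.7]'
python3 - <<'E'
from h import *
p=np.array(telemetry.get_obs()["tool_pos"]);print((np.array(telemetry.get_obs()["ee_rot"]).T@([.579,-.019,.048]-p)).round(4))
im=imaging.grab_frame("scene");cv2.imwrite("pics/p3.png",cv2.resize(im[150:260,210:380],None,fx=4,fy=4,interpolation=2))
E
```

```text
time: 18.5
tool_pos: [0.5044, 0.1474, 0.0538]
ee_rot: [[-0.417, 0.909, 0.0], [0.909, 0.417, 0.0], [-0.0, 0.0, -1.0]]
ft_force: [0.7, -0.2, 0.8]
finger_gap: 0.0594
finger_force: 0.0
time: 20.0
tool_pos: [0.5575, 0.0272, 0.0535]
ee_rot: [[-0.417, 0.909, -0.0], [0.909, 0.417, 0.0], [0.0, 0.0, -1.0]]
ft_force: [-0.8, -0.8, -0.3]
finger_gap: 0.0597
finger_force: 0.0
[-0.051   0.0003  0.0055]
```

View pics/p3.png

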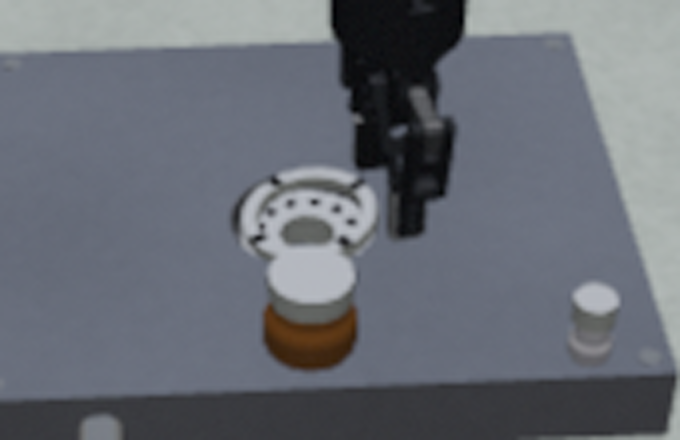

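The clamp, at (308,215) in the crop, still leaves a crescent of about 8 mm at the far bore edge. I'll push the last 10 mm. That was picture 11, one over the 10-picture limit because I miscounted, so from here I check by numbers only.

```bash
python3 -m creep '[0,0,0,-0.15,0,0,0.7,0,0,0,-0.15,0,0,0.7,0,0,0,-0.12,0,0,0.7,0,0,0,0,0,0,0.7,0,0,0,0,0,0,0.7,0,0,0,0.2,0,0,0.7,0,0,0,0.2,0,-1,0.7,0,0,0,0.5,0,-1,0.7,0,0,0,0.5,0,-1,0.7,0,0,0,0,0,-1,0.7,0,0,0,0,0,0,0.7,0,0,0,0,0,0,0.7]'
python3 - <<'E'
from h import *
p=np.array(telemetry.get_obs()["tool_pos"])
for cam in ("top","scene"):
    im=imaging.grab_frame(cam)
    for n,z in dict(bore_mouth=.048,clamp_mid=.043,jar_mid=.073).items():
        for r in imaging.mark_of(n,cam)[:1]: print(cam,n,round(r["score"],2),ray(cam,np.array(r["position"])*[512,384],z).round(4))
E
```

```text
time: 21.05
tool_pos: [0.5481, 0.0501, 0.1553]
ee_rot: [[-0.418, 0.909, 0.004], [0.909, 0.418, -0.0], [-0.002, 0.003, -1.0]]
ft_force: [-0.1, 0.2, 0.3]
finger_gap: 0.0597
finger_force: 0.0
top bore_mouth 0.67 [ 0.5789 -0.018   0.048 ]
top clamp_mid 0.73 [ 0.5763 -0.0188  0.043 ]
top jar_mid 0.55 [0.6791 0.0042 0.073 ]
scene bore_mouth 0.56 [ 0.5888 -0.0265  0.048 ]
scene clamp_mid 0.86 [ 0.5759 -0.0242  0.043 ]
scene jar_mid 0.9 [ 6.73e-01 -5.00e-04  7.30e-02]
```

```bash
python3 -m creep '[0,0,0,-1,0,0,0.7,0,0,0,-1,0,0,0.7,0,0,0,-1,0,0,0.7,0,0,0,-1,0,0,0.7,0,0,0,-0.8,0,0,0.7,0,0,0,0,0,0,0.7,0,0,0,0,0,0,0.7,0,0,0,0,0,0,0.7]'
python3 - <<'E'
from h import *
im=imaging.grab_frame("wrist");cv2.imwrite("pics/w7.png",im)
r=imaging.mark_of("bore_mouth","wrist");print([ (round(x["score"],2),ray("wrist",np.array(x["position"])*[512,384],.048).round(4)) for x in r[:1]])
r=imaging.outline_of("clamp_mid","wrist");print([(round(x["score"],2),x["pixels"].sum()) for x in r])
m=r[0]["pixels"].astype(np.uint8)
# white mask within hull
g=cv2.inRange(im,(130,130,130),(255,255,255))
c0=np.array(r[0]["position"])*[512,384];d=np.hypot(*(np.indices(g.shape)[::-1]-c0[:,None,None]))
for name,k in (("net",m),("white",(g>0).astype(np.uint8)*(d<110))):
    k=k.astype(np.uint8);c=np.vstack(cv2.findContours(k,0,1)[0]);h=cv2.convexHull(c)
    W=np.array([ray("wrist",v,.048)[:2] for v in h[:,0]])*1000
    print(name,"px",[np.round(x,1) for x in cv2.fitEllipse(h)],"mm",[np.round(x,1) for x in cv2.fitEllipse(W.astype(np.float32))])
E
```

```text
time: 22.12
tool_pos: [0.5966, -0.0589, 0.1529]
ee_rot: [[-0.417, 0.909, -0.001], [0.909, 0.417, 0.001], [0.001, -0.001, -1.0]]
ft_force: [-0.4, -0.0, 1.0]
finger_gap: 0.0597
finger_force: 0.0
[(0.56, array([ 0.5785, -0.0191,  0.048 ]))]
[(0.72, np.int64(3644))]
net px [array([255.7, 135.9]), array([103.3, 105.4]), np.float64(174.3)] mm [array([578.3, -18.8]), array([78.9, 79.7]), np.float64(38.6)]
white px [array([301.6, 152.4]), array([122.8, 205.7]), np.float64(111.1)] mm [array([617.8, -15.9]), array([ 94.2, 161.8]), np.float64(92.9)]
```

Fitted at deck height, the clamp's outline is centred at (578.3,-18.8) mm against the bore at (578.5,-19.1), with a diameter of about 79–80 mm. That fits seated and flush. As insurance I'll turn 90° so the fingers straddle the push axis and give one light levelling touch. Contact at TCP z≈0.051 would mean flush.

```bash
python3 -m creep '[0,0,1,0,0,0,0.7,0,0,1,0,0,0,0.7,0,0,1,0,0,0,0.7,0,0,1,0,0,0,0.7,0,0,1,0,0,0,0.7,0,0,1,0,0,0,0.7,0,0,1,0,0,0,0.7,0,0,1,0,0,0,0.7,0,0,1,0,0,0,0.7,0,0,1,0,0,0,0.7,0,0,1,0,0,0,0.7,0,0,1,0,0,0,0.7,0,0,1,0,0,0,0.7,0,0,1,0,0,0,0.7,0,0,1,0,0,0,0.7,0,0,1,0,0,0,0.7,0,0,1,0,0,0,0.7,0,0,1,0,0,0,0.7,0,0,1,0,0,0,0.7,0,0,0.6,0,0,0,0.7]'
python3 -c "
from h import *
goto([.5785,-.019,.058],2.0-1.57)"
```

```text
time: 23.93
tool_pos: [0.5969, -0.0584, 0.1536]
ee_rot: [[0.909, 0.417, -0.0], [0.417, -0.909, 0.0], [-0.0, -0.0, -1.0]]
ft_force: [0.1, -0.9, 1.0]
finger_gap: 0.0596
finger_force: 0.0
t 23.9333 turn units -0.0 shift units [-0.01 -1.74  3.82]
```

```bash
python3 -m creep '[0,0,0,0,-1,0,0.7,0,0,0,0,-0.74,0,0.7,0,0,0,0,0,1,0.7,0,0,0,0,0,1,0.7,0,0,0,0,0,1,0.7,0,0,0,0,0,0.7,0.7,0,0,0,0,0,0,0.7]'; python3 -m creep '[0,0,0,0,0,0.1,0.7,0,0,0,0,0,0.1,0.7,0,0,0,0,0,0.08,0.7,0,0,0,0,0,0,0.7]'; python3 -m creep '[0,0,0,0,0,0.06,0.7,0,0,0,0,0,0,0.7]'
```

```text
time: 24.52
tool_pos: [0.5755, -0.0183, 0.0571]
ee_rot: [[0.907, 0.42, -0.007], [0.42, -0.907, 0.002], [-0.006, -0.005, -1.0]]
ft_force: [-0.4, 0.9, 0.4]
finger_gap: 0.0597
finger_force: 0.0
time: 24.85
tool_pos: [0.5796, -0.02, 0.055]
ee_rot: [[0.908, 0.42, 0.002], [0.42, -0.908, -0.0], [0.001, 0.001, -1.0]]
ft_force: [-0.2, -0.0, 0.6]
finger_gap: 0.0598
finger_force: 0.0
time: 25.02
tool_pos: [0.5793, -0.02, 0.053]
ee_rot: [[0.908, 0.419, 0.001], [0.419, -0.908, -0.0], [0.001, 0.001, -1.0]]
ft_force: [0.2, 0.6, -0.4]
finger_gap: 0.0596
finger_force: 0.0
```

There was no contact down to TCP z 0.053, so neither side of the clamp stands proud. One last light touch, then retract.

```bash
python3 -m creep '[0,0,0,0,0,0.06,0.7,0,0,0,0,0,0.06,0.7,0,0,0,0,0,0,0.7]'; python3 -m creep '[0,0,0,0,0,-0.6,0.7,0,0,0,0,0,-1,0.7,0,0,0,0,0,-1,0.7,0,0,0,0,0,-1,0.7,0,0,0,-1,0,-1,0.7,0,0,0,-1,0,0,0.7,0,0,0,-1,0,0,0.7,0,0,0,0,0,0,0.7,0,0,0,0,0,0,0.7]'
python3 - <<'E'
from h import *
im=imaging.grab_frame("wrist");r=imaging.outline_of("clamp_mid","wrist")
for x in r[:1]:
    h=cv2.convexHull(np.vstack(cv2.findContours(x["pixels"].astype(np.uint8),0,1)[0]))
    W=np.array([ray("wrist",v,.048)[:2] for v in h[:,0]])*1000
    print(round(x["score"],2),[np.round(y,1) for y in cv2.fitEllipse(W.astype(np.float32))])
im=imaging.grab_frame("scene")
for x in imaging.mark_of("jar_mid","scene")[:1]: print(ray("scene",np.array(x["position"])*[512,384],.073))
E
```

```text
time: 25.27
tool_pos: [0.5802, -0.0202, 0.051]
ee_rot: [[0.908, 0.419, 0.003], [0.419, -0.908, -0.001], [0.002, 0.002, -1.0]]
ft_force: [-0.5, 0.0, 7.4]
finger_gap: 0.0599
finger_force: 3.7
time: 26.02
tool_pos: [0.5103, -0.0517, 0.1648]
ee_rot: [[0.908, 0.418, 0.001], [0.418, -0.908, -0.0], [0.0, 0.0, -1.0]]
ft_force: [1.2, -0.4, 0.0]
finger_gap: 0.0598
finger_force: 0.0
0.72 [array([579.6, -18.4]), array([79.1, 79.8]), np.float64(47.5)]
[0.66976363 0.00664133 0.073     ]
```

Contact came exactly at TCP z 0.051, which is deck height, so the clamp is flush. It is centred and the jar has not moved beyond measurement noise, so I'm handing in.

```bash
python3 -c "
from h import *
print(ticket.hand_in())"
```

```text
the job is handed in; nothing more can be done
None
```

I handed the job in at about 26 s with sleeve, perforated ring and slotted ring in the bore in that order, the last flush and centred within about 1 mm by my own measurements; the jar stayed put, no verdict came back, and I viewed 11 pictures, one over the limit of 10.

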